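# Slide the stone coaster out over the shelf edge

## Task

Using only your fingertips, slide the thin rectangular stone coaster along the vanity shelf toward the robot until it sticks out 4 cm past the shelf's front edge (within a centimetre) and sits square to that edge, ready to be picked up by hand. Do not grip it, lift it or let it tip off, leave the round coaster and everything else on the shelf where they are, and finish with the hand clear.

Things in the scene. Friction and masses are not known exactly. Their poses are not given: they have to be found in the camera images.
- shelf_edge (a point): Middle of the front top edge of the white particleboard shelf, a fixed level board 860 mm wide (along its y), 480 mm deep (along its x) and 16 mm thick whose top is 100 mm above the work surface. The point lies on the top surface, at the edge nearest the robot; its x axis points level into the shelf, away from the robot, square to the front edge; y runs left along the edge; z is up. The space below the front edge is open.
- coaster_center (a point): Centre (half-way up) of the loose grey stone coaster to be slid: a flat rectangular slab 120 mm long (its x), 90 mm wide (its y), 10 mm thick, about 0.12 kg, lying on the shelf left or right of the middle; its x axis points roughly into the shelf (within 0.4 rad at the start). It slides with dry friction and stops as soon as it is no longer pushed.
- coaster_front (a point): Middle of the coaster's short front face (half-way up), 60 mm from its centre toward the robot; same axes as coaster_center. How far it lies past shelf_edge toward the robot is the overhang.
- round_coaster: Round stone coaster, 100 mm diameter, 10 mm thick, same stone, on the other side of the shelf; to be left alone. Origin at the centre of its underside.
- cream_jar: Small white jar, 54 mm diameter, 45 mm high, near the front edge between the two coasters; to be left alone. Origin at the centre of its underside.
- mouthwash: Bottle, 68 mm diameter, 150 mm high, near the left end of the shelf; to be left alone. Origin at the centre of its underside.
- carton: Paper carton lying down, 170 mm long (into the shelf) x 45 x 38 mm high, near the right end of the shelf; to be left alone. Origin at the centre of its underside.
- susan: Lazy susan in the middle of the shelf, behind the small jar, a round tray 230 mm across that turns freely on its upright axis, rim 26 mm above the shelf; it carries the pump, tumbler, stopper and brush holder. Origin on its axis, on the shelf top.
- pump: White pump dispenser on the lazy susan, 66 mm diameter, 170 mm high, spout 46 mm out; to be left alone. Origin at the centre of its underside.
- tumbler: Glass tumbler on the lazy susan, 70 mm diameter, 100 mm high; to be left alone. Origin at the centre of its underside.
- stopper: Chrome drain stopper on the lazy susan, 62 mm across the cap, 43 mm high; to be left alone. Origin at the centre of its underside.
- brush_holder: Empty teal plastic toilet brush holder on the lazy susan, 84 mm across the foot, 120 mm high; to be left alone. Origin at the centre of its underside.

How it is judged (in metres and radians):
At the end, for the whole second after the job is handed in: The rectangular coaster lies flat and still on the shelf, the middle of its front end 30 to 50 mm past the front edge, its length within 0.17 rad (10 degrees) of square to the edge (x of coaster_front in the frame of shelf_edge between -0.05 and -0.03 m and angle between the x axis of coaster_center and the x axis of shelf_edge, either way round below 0.17 rad and z of coaster_center in the frame of shelf_edge between 0.002 and 0.008 m and angle between coaster_center's own z axis and vertical below 0.05 rad and linear speed of coaster below 0.01 m/s); the robot touches nothing.
It fails at once if the rectangular coaster is lifted more than 12 mm off the shelf (z of coaster_center in the frame of shelf_edge above 0.017 m).
It fails at once if the rectangular coaster is tipped more than 0.2 rad or falls off the shelf (angle between coaster_center's own z axis and vertical above 0.2 rad or z of coaster_center in the frame of shelf_edge below -0.02 m).
It fails at once if the round coaster is moved more than 20 mm (distance of round_coaster from where it was at the start of the episode above 0.02 m).
It fails at once if anything else standing on the shelf or lazy susan is moved more than 20 mm (distance of any of cream_jar, mouthwash, carton, pump, tumbler, stopper, brush_holder from where it was at the start of the episode above 0.02 m).
It also fails if it takes over 43 s, if anything falls off the work surface, if the arm or the gripper's body presses on something with over 40 N, if the wrist force passes 120 N, or if a joint passes its speed limit or range.

## Robot

A 7-joint arm with a two-finger parallel gripper is mounted at the origin on the work surface. World frame = base frame: x ahead of the robot, y to its left, z up, the work surface at z = 0. Lengths are in mm, angles in rad, forces in N, time in s.
With the tool pointing down it reaches from about 425 to 800 mm from the base axis. Payload 8.3 kg.
Tool frame: the origin (TCP) lies midway between the tips of the shut fingers; the grasp point (between the pads) lies 19 mm behind it (env.grasp_offset is the distance from the TCP to the grasp point, in mm); z points along the fingers, x is the direction in which the jaws open and shut, and the axes are right-handed (so a half turn about z gives the same grasp; the last joint's range is limited). The gripper opens to 85 mm and grips with 20 to 120 N. Pads are 22 mm wide; open, the fingers measure 114 mm over their backs; the gripper's body (76 mm by 85 mm) begins 54 mm behind the grasp point. The pads swing forward as they close: fully open they stand 13 mm farther back than shut.
Start: joints at [-1.219, 0.383, 0.016, 1.37, -0.006, 1.388, -0.046], TCP at [251.827, 572.002, 231.279] pointing down, gripper open.
Joint ranges: [-2.95, 2.95], [-0.25, 2.06], [-1.52, 1.56], [0.18, 2.33], [-1.44, 4.58], [0.02, 2.06], [-3.01, 3.01]. Speed limits (rad/s): [2.39, 2.39, 3.01, 3.01, 3.14, 3.14, 3.14].

## Interface

Orientations are given as a unit quaternion [w, x, y, z].
In Python, from station import env gives the robot as it stands.
- The arm moves only by the shell command python3 -m jog 'ROWS' [FORCE]. ROWS is JSON, a list of rows, each a list of 7 numbers: the opening, from 0 (shut) to 1 (fully open), then the shift along the tool's x, y, z in cm, then the turn, a rotation vector about the tool's x, y, z in rad. A call has 1 to 12 rows; each row shifts and turns the pose as measured when the row begins, along the tool's axes as they then stand; what a row does not reach is not made up. A row lasts 1/12 s, in which the tool goes at most 41.7 mm and 7.16 degrees, less where a joint would pass 70% of its speed; a pose out of reach is approached as far as the arm can. A call with a gripper value outside its range is refused whole. The fingers move at their own pace and stop on an object; FORCE is the grip in N (left out, the last holds). Time passes only in rows, so rows that do not move let the fingers close. It gives the time, the measured TCP pose, the force and the opening at its end, in the units of the state.
- env.get_obs(): the state, without advancing time (a new reading comes with each control period).
- env.read_camera(name): name is "side" or "top" or "wrist"; returns a dict with "frame" (384x512x3 uint8, red, green, blue), "intrinsics" (3x3 intrinsics, pixels), "view" (4x4, takes a point from world to camera coordinates). Camera axes: x right, y down, z forward; pixel columns grow to the right and rows downward; lengths in mm; the calibration is good to about 2 mm. A picture is of the moment at which its call begins. There is no depth.
- env.hand_in(): hands the job in, once; it reports no verdict.
Trained networks look in the newest picture that a camera, given by its name, has taken for a name from the list of things; names that differ only in an ending like _2 or _b are one class to them, and where a whole thing is asked for, a point or a joint stands for the part that bears it (a point fixed in the world has none). Each returns a list of dicts, best first, with "conf" (0 to 1); they miss things now and then, are a little off and sometimes report something else, mostly with a low value. They report only what shows in the picture. A call takes as long as a camera call.
- env.search_frame(camera, label): "rect" ([centre column, centre row, width, height] in pixels, round what is visible of it).
- env.pinpoint(camera, label): "at" ([column, row] in pixels: a listed point, or the origin of a listed thing).
The state is a dict: "time_s": time; "qpos": joint angles; "joint_vel": joint speeds; "joint_efforts": joint torques, N m; "ee_pos": TCP position; "eef_rot": TCP orientation; "contact_force": force on the tool from outside, world axes, zero at the start; "wrist_torque": the same for the moment, N m; "opening": finger opening in mm.
Only numpy, scipy, OpenCV 4.12 (cv2) and the standard library are available. Lean on these libraries where they do the work, as an engineer would, in place of code of your own. Each camera call takes 0.05 s, during which the arm holds its last target.

## Working session

There is one attempt and no reset: what is moved stays moved. The work goes in short steps, Python scripts to look and compute and a shell command to move; the robot and the scene stay as the last step left them, time stands still between calls to the robot, and variables do not carry over. Pictures are saved under pics/ and viewed, and the job is handed in when it is done.

```bash
mkdir -p pics; ls
cat > h.py <<'E'
import numpy as np,cv2
from station import env
def snap(n,fn=None):
    c=env.read_camera(n)
    if fn: cv2.imwrite('pics/'+fn,c['frame'][:,:,::-1])
    return c
def ray(c,px,z):
    K=np.array(c['intrinsics']);V=np.array(c['view'])
    R=V[:3,:3];t=V[:3,3];o=-R.T@t
    d=R.T@np.linalg.solve(K,np.array([px[0],px[1],1.]))
    return o+d*(z-o[2])/d[2]
def proj(c,p):
    V=np.array(c['view']);q=np.array(c['intrinsics'])@(V[:3,:3]@np.array(p)+V[:3,3]);return q[:2]/q[2]
E
python3 - <<'E'
from h import *
np.set_printoptions(precision=2,suppress=True)
for n in('top','side','wrist'):
    c=snap(n,n+'0.png')
    print(n)
    for l,z in(('shelf_edge',100),('coaster_center',105),('coaster_front',105),('round_coaster',100),('cream_jar',100),('susan',100),('carton',100),('mouthwash',100),('brush_holder',110),('pump',110),('tumbler',110),('stopper',110)):
        for r in env.pinpoint(n,l)[:2]:
            print(l,r['conf'],r['at'],ray(c,r['at'],z))
o=env.get_obs();print(o)
E
```

```text
pics
top
shelf_edge 0.58 [262.7, 251.8] [423.33  15.42 100.  ]
coaster_center 0.61 [200.8, 214.6] [532.62 194.7  105.  ]
coaster_front 0.78 [194.5, 235.8] [471.39 212.83 105.  ]
round_coaster 0.9 [338.0, 216.5] [ 523.09 -204.89  100.  ]
round_coaster 0.5 [261.7, 141.9] [746.21  15.03 100.  ]
cream_jar 0.71 [262.6, 224.0] [503.54  14.88 100.  ]
susan 0.63 [271.0, 161.2] [688.05 -11.85 100.  ]
carton 0.78 [392.3, 211.4] [ 536.27 -362.86  100.  ]
mouthwash 0.86 [143.4, 213.7] [537.14 364.17 100.  ]
pump 0.58 [281.8, 174.4] [647.23 -42.81 110.  ]
tumbler 0.74 [285.1, 150.2] [718.65 -53.53 110.  ]
tumbler 0.48 [203.3, 215.0] [531.24 186.66 110.  ]
side
shelf_edge 0.64 [194.6, 205.3] [422.1   -3.19 100.  ]
coaster_center 0.76 [220.1, 155.9] [539.59 194.05 105.  ]
coaster_center 0.56 [194.7, 200.8] [425.08  10.07 105.  ]
coaster_front 0.62 [202.6, 154.7] [485.47 215.24 105.  ]
round_coaster 0.64 [251.6, 255.4] [ 536.12 -224.29  100.  ]
cream_jar 0.62 [217.6, 195.5] [495.24  19.5  100.  ]
susan 0.92 [279.9, 187.8] [684.34   2.99 100.  ]
carton 0.58 [267.6, 296.7] [ 541.59 -355.74  100.  ]
mouthwash 0.92 [210.5, 128.4] [539.19 359.08 100.  ]
brush_holder 0.52 [201.8, 152.5] [484.26 221.02 110.  ]
pump 0.62 [265.3, 197.5] [627.23 -35.52 110.  ]
tumbler 0.75 [294.5, 190.8] [718.84 -30.83 110.  ]
wrist
{'time_s': 1.95, 'qpos': array([-1.22,  0.38,  0.02,  1.37, -0.01,  1.39, -0.05]), 'joint_vel': array([ 0., -0.,  0.,  0.,  0.,  0., -0.]), 'joint_efforts': array([  0.  , -62.73,   0.84, -37.21,   0.02,   0.  ,   0.  ]), 'ee_pos': array([251.83, 572.01, 231.28]), 'eef_rot': array([-0.  ,  0.84,  0.55, -0.  ]), 'contact_force': array([-0.31,  0.5 , -0.59]), 'wrist_torque': array([-0.08, -0.01, -0.01]), 'opening': 85.58897874670744}
```

View images.

View pics/top0.png

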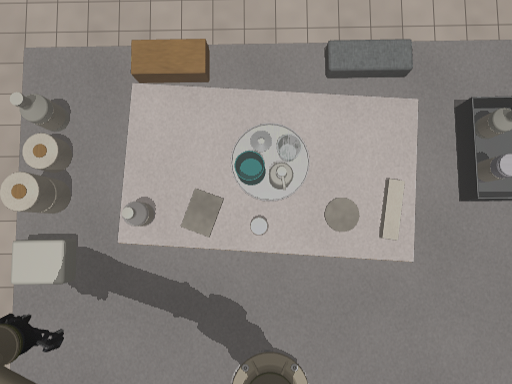

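View pics/side0.png

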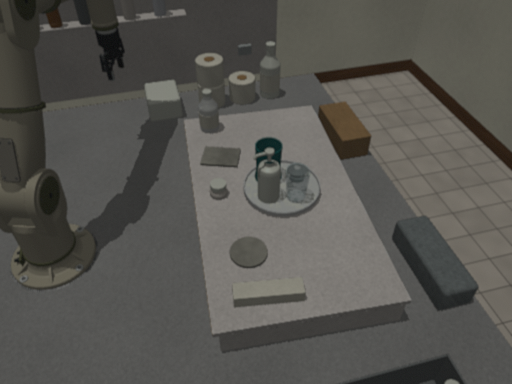

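Run:
```python
import cv2
a=cv2.imread('pics/top0.png')[180:270,130:280];cv2.imwrite('pics/topz.png',cv2.resize(a,None,fx=5,fy=5,interpolation=cv2.INTER_CUBIC))
```

```text
(no output)
```

View pics/topz.png

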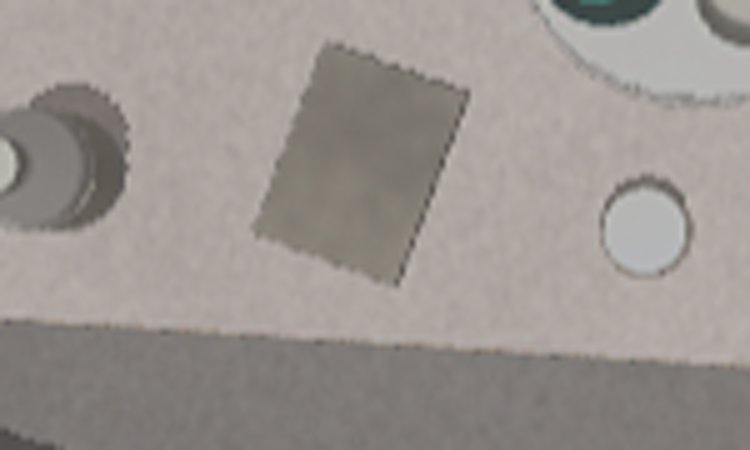

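```bash
cat >> h.py <<'E'
def edge_from(c):
    # bottom edge of shelf in top image: fit line in pixel rows for columns clear of things
    g=cv2.cvtColor(c['frame'],cv2.COLOR_RGB2GRAY).astype(float)
    return g
E
python3 - <<'E'
from h import *
np.set_printoptions(precision=4,suppress=True)
c=snap('top')
Z=[(330,42),(468,93),(397,285),(254,234)]
P=np.array([ray(c,((x+.5)/5-.5+130,(y+.5)/5-.5+180),110)[:2] for x,y in Z])
print(P,'center',P.mean(0))
L=(P[0]-P[3]+P[1]-P[2])/2;W=(P[0]-P[1]+P[3]-P[2])/2
print('len',np.linalg.norm(L),np.linalg.norm(W),'ang',np.arctan2(L[1],L[0]),np.arctan2(W[1],W[0])-np.pi/2)
# edge: strongest vertical drop
f=c['frame'].astype(float);pts=[]
for x in range(125,410,3):
    r0=242+(x-119)*19/295
    col=f[int(r0)-7:int(r0)+8,x,0];d=-np.diff(col);i=np.argmax(d)
    # subpixel
    w=np.clip(d[max(0,i-1):i+2],0,None);s=(np.arange(max(0,i-1),max(0,i-1)+len(w))*w).sum()/w.sum()
    pts.append(ray(c,(x,int(r0)-7+s+.5),100)[:2])
pts=np.array(pts,np.float32)
v=cv2.fitLine(pts,cv2.DIST_HUBER,0,.01,.01).ravel();print('edge',v,'yaw',np.arctan(-v[0]/v[1]))
n=np.array([v[1],-v[0]]);n*=np.sign(n[0]);print('resid',np.abs((pts-v[2:])@n).mean())
print('n',n,'corner depth past edge',(P-v[2:])@n,'center',(P.mean(0)-v[2:])@n)
yv=v[:2]/v[1]
print(v[2:]+yv*(P.mean(0)[1]-v[3]))
print(proj(c,[251,572,231]),env.get_obs()['time_s'])
E
```

```text
[[610.1872 209.3953]
 [579.4614 128.7218]
 [468.7875 170.0036]
 [498.9518 253.0809]] center [539.347  190.3004]
len 118.80989904249314 87.35260217865 ang -0.3656724501343948 -0.35600268562959436
edge [  0.072    0.9974 422.8      6.4281] yaw -0.07209785
resid 0.4778351
n [ 0.9974 -0.072 ] corner depth past edge [172.2795 147.4449  34.0848  58.1863] center 102.99888924604592
[436.0798 190.3004]
[ 46.9877 324.2562] 2.0
```

The top view shows the coaster with corners near (196,188), (224,199), (209,237) and (181,227). That gives 119×87 mm, yaw about -0.36, with its centre 103 mm behind the edge. The edge runs from (119,242) to (414,261), with yaw -0.072. I plan to set two fingertips behind the back face and push along -tool y while turning.

```bash
cat >> h.py <<'E'
from scipy.spatial.transform import Rotation as Ro
def pose():
    o=env.get_obs();q=o['eef_rot'];return np.array(o['ee_pos']),Ro.from_quat([q[1],q[2],q[3],q[0]]),o
def delta(tgt,yawx=None,p=None,R=None):
    p0,R0,o=pose()
    if p is not None:p0=np.array(p)
    d=R0.inv().apply(np.array(tgt)-p0)/10
    out=[d]
    if yawx is not None:
        T=Ro.from_matrix(np.array([[np.cos(yawx),np.sin(yawx),0],[np.sin(yawx),-np.cos(yawx),0],[0,0,-1]]).T)
        T=Ro.from_matrix(np.column_stack([[np.cos(yawx),np.sin(yawx),0],[np.sin(yawx),-np.cos(yawx),0],[0,0,-1]]))
        out.append((R0.inv()*T).as_rotvec())
    return out
E
python3 - <<'E'
from h import *
np.set_printoptions(precision=3,suppress=True)
p,R,o=pose();print(R.as_matrix())
print(delta((400,300,250),1.21),delta((450,160,250),p=(400,300,250)),delta((620,160,250),p=(450,160,250)))
E
```

```text
[[ 0.403  0.915 -0.   ]
 [ 0.915 -0.403 -0.   ]
 [-0.    -0.    -1.   ]]
[array([-18.924,  24.521,  -1.87 ]), array([-0.   ,  0.   , -0.054])] [array([-10.798,  10.217,  -0.   ])] [array([ 6.85 , 15.559, -0.001])]
```

```bash
python3 -m jog '[[0.47,-1.9,2.4,-0.2,0,0,-0.005],[0.47,-1.9,2.4,-0.2,0,0,-0.005],[0.47,-1.9,2.4,-0.2,0,0,-0.005],[0.47,-1.9,2.4,-0.2,0,0,-0.005],[0.47,-1.9,2.4,-0.2,0,0,-0.005],[0.47,-1.9,2.4,-0.2,0,0,-0.005],[0.47,-1.9,2.4,-0.2,0,0,-0.005],[0.47,-1.9,2.4,-0.2,0,0,-0.005],[0.47,-1.9,2.4,-0.2,0,0,-0.005],[0.47,-1.9,2.4,-0.2,0,0,-0.005],[0.47,0,0,0,0,0,0]]'
python3 - <<'E'
from h import *
np.set_printoptions(precision=3,suppress=True)
print(delta((450,160,250),1.21),delta((620,160,250),p=(450,160,250)))
E
```

```text
time_s: 2.92
ee_pos: [405.3, 294.6, 250.7]
eef_rot: [-0.001, 0.821, 0.571, 0.0]
contact_force: [-0.2, -0.2, 0.4]
opening: 40.0
[array([-11.058,   8.882,   0.048]), array([-0.002, -0.001,  0.005])] [array([ 5.923, 15.935, -0.018])]
```

```bash
python3 -m jog '[[0.47,-2.2,1.8,0,0,0,0],[0.47,-2.2,1.8,0,0,0,0],[0.47,-2.2,1.8,0,0,0,0],[0.47,-2.2,1.8,0,0,0,0],[0.47,-2.2,1.8,0,0,0,0],[0.47,1.2,3.2,0,0,0,0],[0.47,1.2,3.2,0,0,0,0],[0.47,1.2,3.2,0,0,0,0],[0.47,1.2,3.2,0,0,0,0],[0.47,1.2,3.2,0,0,0,0],[0.47,0,0,0,0,0,0],[0.47,0,0,0,0,0,0]]'
python3 - <<'E'
from h import *
np.set_printoptions(precision=3,suppress=True)
snap('wrist','w1.png');c=snap('side','s1.png');snap('top','t1.png')
print(delta((620,160,250),1.21))
E
```

```text
time_s: 3.92
ee_pos: [630.0, 151.5, 248.6]
eef_rot: [-0.002, 0.822, 0.57, 0.0]
contact_force: [-1.3, -0.7, 0.5]
opening: 39.9
[array([ 0.46 , -1.053, -0.03 ]), array([-0.003, -0.004,  0.004])]
```

View pics/w1.png

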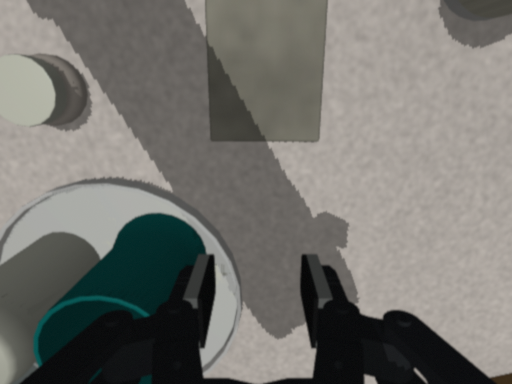

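View pics/s1.png

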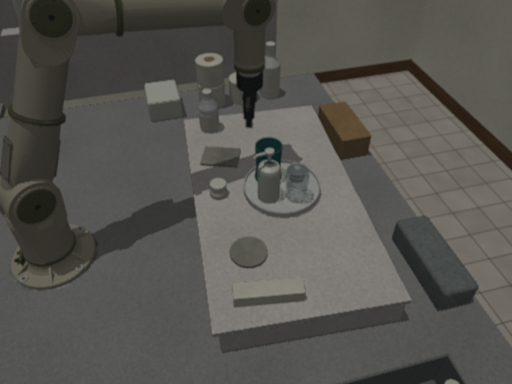

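Run:
```python
from h import *
np.set_printoptions(precision=1,suppress=True)
c=snap('wrist')
a=ray(c,(210,141),110);b=ray(c,(320,141),110);print(a,b,np.linalg.norm(a-b),(a+b)/2,np.arctan2((b-a)[1],(b-a)[0]))
p,R,o=pose();print(p)
for px in((242,290),(228,240),(200,205)): print('rim',ray(c,px,126),R.inv().apply(ray(c,px,126)-p))
print('back mid in tool',R.inv().apply((a+b)/2-p))
print('tcp on shelf px',proj(c,p),proj(c,(p[0],p[1],104)))
```

```text
[578.2 129.  110. ] [609.9 213.7 110. ] 90.43373756827914 [594.1 171.3 110. ] 1.2127516405438286
[628.1 152.1 250.3]
rim [710.  106.5 126. ] [-14.8  92.9 124. ]
rim [659.7 113.3 126. ] [-26.   43.4 124.1]
rim [622.2 103.6 126. ] [-48.2  11.7 124.1]
back mid in tool [  5.4 -38.3 140.4]
tcp on shelf px [259.1 270.1] [257.6 184.2]
```

```bash
python3 -m jog '[[0.47,0.5,-1.4,0,0,0,0],[0.47,0,0,2.5,0,0,0],[0.47,0,0,2.5,0,0,0],[0.47,0,0,2.5,0,0,0],[0.47,0,0,2.5,0,0,0],[0.47,0,0,2.0,0,0,0],[0.47,0,0,0.5,0,0,0],[0.47,0,0,0.3,0,0,0],[0.47,0,0,0,0,0,0]]'
python3 - <<'E'
from h import *
np.set_printoptions(precision=3,suppress=True)
c=snap('wrist','w2.png');snap('side','s2.png');p,R,o=pose();print(p,o['contact_force'])
print('back mid',R.inv().apply(np.array([594.5,170.5,110])-p),delta(p,1.212))
E
```

```text
time_s: 4.87
ee_pos: [612.3, 168.7, 131.8]
eef_rot: [-0.003, 0.819, 0.573, 0.012]
contact_force: [0.7, 0.6, -0.1]
opening: 40.0
[613.429 168.799 133.155] [ 0.214 -0.191  0.297]
back mid [ -5.475 -18.604  22.832] [array([0., 0., 0.]), array([ 0.01 , -0.025,  0.008])]
```

View pics/w2.png

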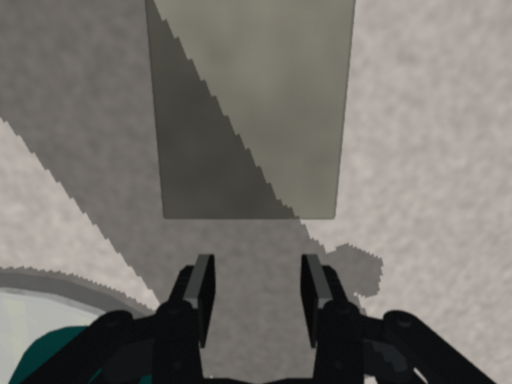

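```bash
python3 -m jog '[[0.47,-0.5,0.4,0,0.01,-0.025,0.01],[0.47,0,0,0,0,0,0],[0.47,0,0,0.8,0,0,0],[0.47,0,0,0.8,0,0,0],[0.47,0,0,0.3,0,0,0],[0.47,0,0,0.3,0,0,0],[0.47,0,0,0,0,0,0],[0.47,0,0,0,0,0,0]]'
python3 - <<'E'
from h import *
np.set_printoptions(precision=3,suppress=True)
c=snap('wrist','w3.png');p,R,o=pose();print(p,o['contact_force'])
print('back mid',R.inv().apply(np.array([594.5,170.5,110])-p),delta(p,1.212))
E
```

```text
time_s: 5.63
ee_pos: [618.1, 163.9, 114.7]
eef_rot: [0.001, 0.822, 0.569, 0.005]
contact_force: [-0.9, 0.6, -0.2]
opening: 40.5
[618.018 163.858 114.637] [ 0.856  0.246 -0.051]
back mid [ -2.099 -24.383   4.446] [array([0., 0., 0.]), array([ 0.007, -0.007, -0.001])]
```

View pics/w3.png

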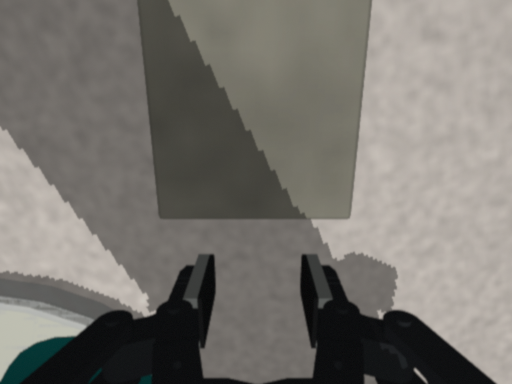

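```bash
python3 -m jog '[[0.47,0,0,0.3,0.006,-0.006,0],[0.47,0,0,0.3,0,0,0],[0.47,0,0,0.2,0,0,0],[0.47,0,0,0,0,0,0],[0.47,0,0,0,0,0,0]]'; python3 -m jog '[[0.47,0,0,0.2,0,0,0],[0.47,0,0,0,0,0,0]]';python3 -m jog '[[0.47,0,0,0.15,0,0,0],[0.47,0,0,0,0,0,0]]'
```

```text
time_s: 6.1
ee_pos: [618.3, 164.1, 106.0]
eef_rot: [0.0, 0.822, 0.569, 0.001]
contact_force: [-0.5, -0.2, 0.9]
opening: 40.3
time_s: 6.27
ee_pos: [618.3, 164.0, 103.9]
eef_rot: [0.0, 0.822, 0.569, 0.001]
contact_force: [-0.1, -0.1, 0.4]
opening: 40.3
time_s: 6.43
ee_pos: [618.4, 164.0, 102.3]
eef_rot: [0.0, 0.822, 0.569, 0.001]
contact_force: [-0.5, 0.3, 0.6]
opening: 39.9
```

```bash
python3 -m jog '[[0.47,0,0,0.15,0,0,0],[0.47,0,0,0,0,0,0]]'; python3 -m jog '[[0.47,0,0,0.15,0,0,0],[0.47,0,0,0,0,0,0]]'
```

```text
time_s: 6.6
ee_pos: [618.4, 164.0, 100.8]
eef_rot: [0.0, 0.822, 0.569, 0.001]
contact_force: [-0.5, -0.6, 0.6]
opening: 39.8
time_s: 6.77
ee_pos: [618.4, 164.1, 99.2]
eef_rot: [0.0, 0.822, 0.569, 0.001]
contact_force: [-0.3, -0.2, -0.5]
opening: 40.1
```

```bash
python3 -m jog '[[0.47,0,0,0.12,0,0,0],[0.47,0,0,0,0,0,0]]'; python3 -m jog '[[0.47,0,0,0.1,0,0,0],[0.47,0,0,0,0,0,0]]'
```

```text
time_s: 6.93
ee_pos: [618.9, 164.1, 99.0]
eef_rot: [0.0, 0.822, 0.569, 0.002]
contact_force: [-0.2, 0.3, -0.3]
opening: 40.0
time_s: 7.1
ee_pos: [619.2, 164.2, 98.9]
eef_rot: [0.0, 0.822, 0.569, 0.002]
contact_force: [0.4, -0.3, -0.1]
opening: 40.3
```

```bash
python3 -m jog '[[0.47,0,0,-0.2,0,0,0],[0.47,0,0,0,0,0,0]]'
python3 - <<'E'
from h import *
np.set_printoptions(precision=3,suppress=True)
p,R,o=pose();print(p,o['qpos'],o['joint_efforts'],delta(p,1.212)); snap('side','s4.png')
c=env.read_camera('side');cv2.imwrite('pics/s4z.png',cv2.resize(c['frame'][80:220,170:300,::-1],None,fx=4,fy=4,interpolation=cv2.INTER_CUBIC))
E
```

```text
time_s: 7.27
ee_pos: [619.2, 164.2, 100.9]
eef_rot: [0.0, 0.822, 0.569, 0.002]
contact_force: [0.1, -0.4, -0.3]
opening: 40.1
[619.187 164.186 100.874] [-0.562  0.517  0.355  1.512 -0.191  1.142  1.04 ] [ -0.11  -64.661   7.096 -33.444   0.012   0.098  -0.008] [array([0., 0., 0.]), array([ 0.003, -0.003, -0.001])]
```

View pics/s4z.png

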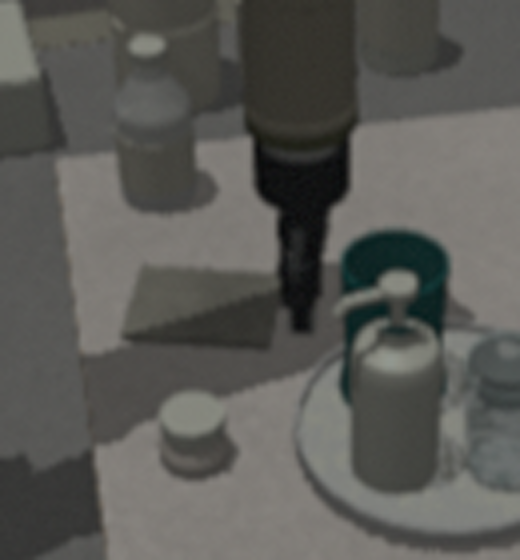

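```bash
python3 -m jog '[[0.47,0,-0.4,0,0,0,0],[0.47,0,-0.4,0,0,0,0],[0.47,0,-0.4,0,0,0,0],[0.47,0,-0.4,0,0,0,0],[0.47,0,-0.4,0,0,0,0],[0.47,0,-0.4,0,0,0,-0.02],[0.47,0,-0.4,0,0,0,-0.02],[0.47,0,0,0,0,0,0]]'
python3 - <<'E'
from h import *
np.set_printoptions(precision=3,suppress=True)
c=snap('wrist','w5.png');p,R,o=pose();n=np.array([.9974,-.072]);print(p,'depth',(p[:2]-[436.1,190.3])@n,delta(p,np.pi/2-.072))
E
```

```text
time_s: 8.03
ee_pos: [589.3, 175.2, 99.7]
eef_rot: [0.0, 0.809, 0.587, 0.001]
contact_force: [0.1, -0.0, 0.4]
opening: 40.2
[589.602 175.057  99.716] depth 154.20014615804635 [array([0., 0., 0.]), array([ 0.002, -0.002, -0.244])]
```

View pics/w5.png

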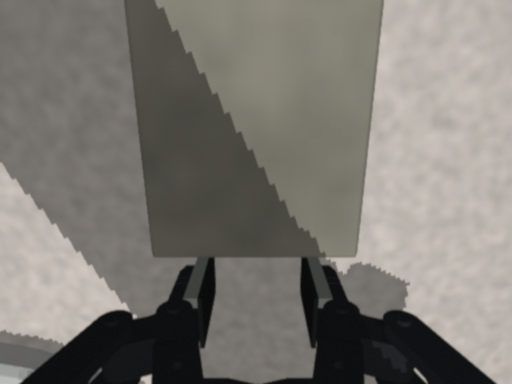

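```bash
python3 -m jog '[[0.47,0,-0.45,-0.1,0,0,-0.024],[0.47,0,-0.45,0,0,0,-0.024],[0.47,0,-0.45,0,0,0,-0.024],[0.47,0,-0.45,-0.05,0,0,-0.024],[0.47,0,-0.45,0,0,0,-0.024],[0.47,0,-0.45,0,0,0,-0.024],[0.47,0,-0.45,-0.05,0,0,-0.024],[0.47,0,-0.45,0,0,0,-0.024],[0.47,0,-0.45,0,0,0,-0.024],[0.47,0,-0.45,0,0,0,-0.024],[0.47,0,0,0,0,0,0]]'
python3 - <<'E'
from h import *
np.set_printoptions(precision=3,suppress=True)
c=snap('wrist','w6.png');t=snap('top','t6.png');p,R,o=pose();n=np.array([.9974,-.072]);print(p,'depth',(p[:2]-[436.1,190.3])@n,delta(p,np.pi/2-.072))
cv2.imwrite('pics/t6z.png',cv2.resize(t['frame'][170:290,130:280,::-1],None,fx=5,fy=5,interpolation=cv2.INTER_CUBIC))
E
```

```text
time_s: 9.0
ee_pos: [541.0, 184.6, 102.0]
eef_rot: [0.001, 0.724, 0.689, 0.002]
contact_force: [0.4, 0.8, 0.9]
opening: 40.5
[541.713 184.449 102.077] depth 105.75990356719036 [array([0., 0., 0.]), array([ 0.004, -0.002,  0.02 ])]
```

View pics/w6.png

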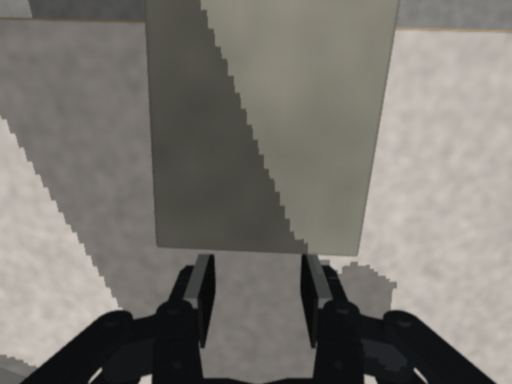

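View pics/t6z.png

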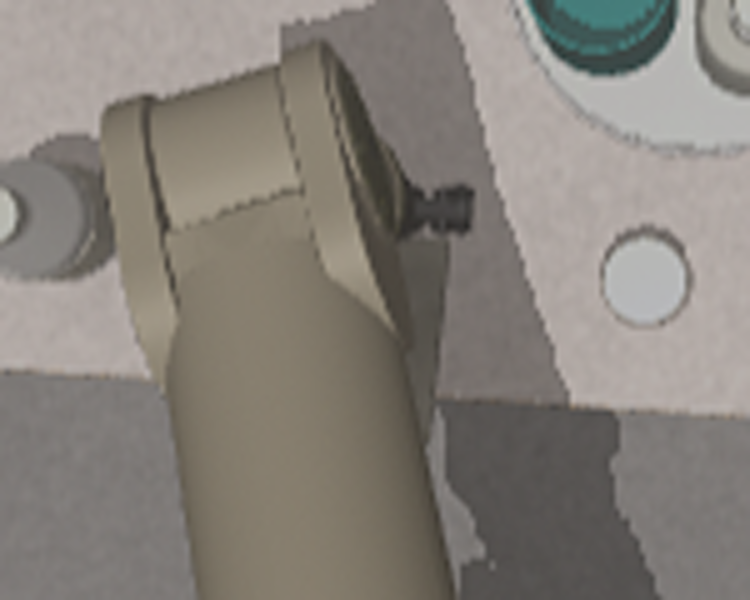

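Run:
```python
from h import *
np.set_printoptions(precision=3,suppress=True)
c=snap('wrist')
a=ray(c,(158,246),110)[:2];b=ray(c,(358,254),110)[:2]
e1=ray(c,(40,19.5),100)[:2];e2=ray(c,(480,29.5),100)[:2]
t=(e2-e1)/np.linalg.norm(e2-e1);n=np.array([t[1],-t[0]]);n*=np.sign(n[0])
print('width',np.linalg.norm(a-b),a,b,'edge yaw',np.arctan2(n[1],n[0]),'coaster yaw',np.arctan2((b-a)[1],(b-a)[0])-np.pi/2)
print('back depth wrist-edge',(a-e1)@n,(b-e1)@n)
N=np.array([.9974,-.072]);print('top-edge',(a-[436.1,190.3])@N,(b-[436.1,190.3])@N)
p,R,o=pose();print(p,(p[:2]-e1)@n)
```

```text
width 86.98709674942208 [522.859 141.561] [531.348 228.133] edge yaw -0.07227541518831715 coaster yaw -0.09774163403644387
back depth wrist-edge 88.35808574920406 90.57307875959614
top-edge 90.04290313416476 92.27638437637002
[542.009 184.306 102.093] 104.37080342585895
```

```bash
python3 -m jog '[[0.47,0,-0.4,0.05,0,0,0.02],[0.47,0,-0.4,0,0,0,0],[0.47,0,-0.4,0,0,0,0],[0.47,0,0,0,0,0,0],[0.47,0,0,0,0,0,0]]'
python3 - <<'E'
from h import *
c=snap('wrist','w7.png');print(delta(pose()[0],np.pi/2-.072))
E
```

```text
time_s: 9.57
ee_pos: [529.7, 184.8, 101.5]
eef_rot: [0.001, 0.734, 0.679, 0.002]
contact_force: [-0.5, 0.9, 0.3]
opening: 40.1
[array([0., 0., 0.]), array([ 0.00474674, -0.00129406, -0.00496589])]
```

View pics/w7.png

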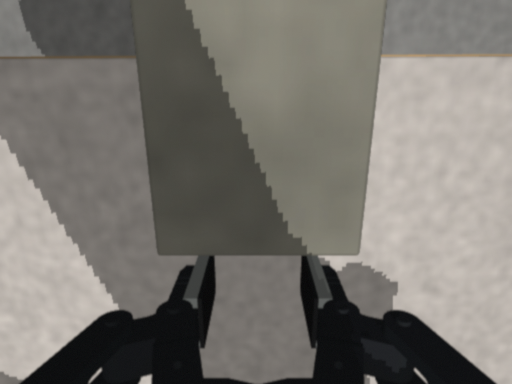

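```bash
cat > m.py <<'E'
from h import *
import sys
np.set_printoptions(precision=3,suppress=True)
A=[float(v) for v in sys.argv[1:5]];Y=[float(v) for v in sys.argv[5:9]]  # xa xb ra rb ; edge
c=snap('wrist')
a=ray(c,(A[0],A[2]),110)[:2];b=ray(c,(A[1],A[3]),110)[:2]
e1=ray(c,(Y[0],Y[2]),100)[:2];e2=ray(c,(Y[1],Y[3]),100)[:2]
t=(e2-e1)/np.linalg.norm(e2-e1);n=np.array([t[1],-t[0]]);n*=np.sign(n[0])
print('width',np.linalg.norm(a-b),'edge yaw',np.arctan2(n[1],n[0]),'coaster yaw',np.arctan2((b-a)[1],(b-a)[0])-np.pi/2)
print('back depth wrist-edge',(a-e1)@n,(b-e1)@n)
N=np.array([.9974,-.072]);print('top-edge',(a-[436.1,190.3])@N,(b-[436.1,190.3])@N)
p,R,o=pose();print(p,'tcp depth',(p[:2]-e1)@n,(p[:2]-[436.1,190.3])@N)
E
python3 m.py 159 359 254 254 40 480 57.5 56
```

```text
width 86.8652600449005 edge yaw -0.07378178044109616 coaster yaw -0.07799555618872223
back depth wrist-edge 79.61691706552277 79.98294670841098
top-edge 80.46308096510246 80.97843577907815
[529.752 184.788 101.452] tcp depth 92.88456571855305 93.80542666888394
```

```bash
python3 -m jog '[[0.47,0,0.5,0,0,0,0],[0.47,0,1.0,0,0,0,0],[0.47,0,0.5,-0.5,0,0,0],[0.47,0,0,-2.5,0,0,0],[0.47,0,0,-3,0,0,0],[0.47,0,0,-3,0,0,0],[0.47,0,0,-3,0,0,0],[0.47,0,0,-3,0,0,0],[0.47,0,0,-3,0,0,0],[0.47,0,0,0,0,0,0]]'
python3 - <<'E'
from h import *
np.set_printoptions(precision=3,suppress=True)
t=snap('top','t8.png');snap('wrist','w8.png')
print(delta((450,160,280)),delta((405,290,280),p=(450,160,280)), delta((270,550,280),p=(405,290,280)))
E
```

```text
time_s: 10.5
ee_pos: [554.2, 180.4, 289.4]
eef_rot: [0.002, 0.735, 0.678, -0.001]
contact_force: [1.2, -0.2, 0.4]
opening: 40.2
[array([ -2.812, -10.077,   0.47 ])] [array([12.596, -5.53 , -0.058])] [array([ 24.831, -15.546,  -0.093])]
```

View pics/w8.png

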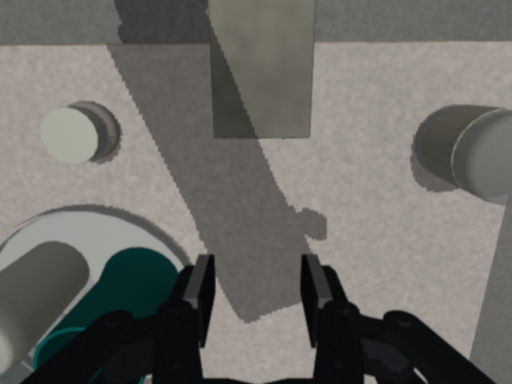

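View pics/t8.png

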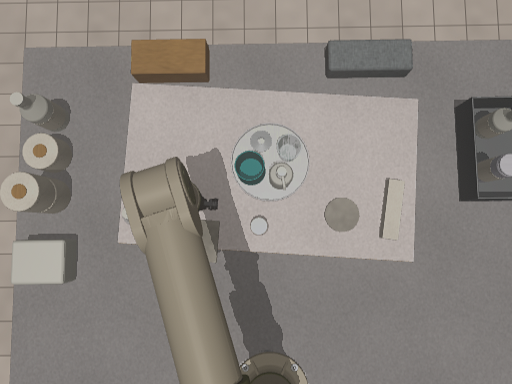

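```bash
python3 -m jog '[[0.47,-0.7,-2.5,0,0,0,0],[0.47,-0.7,-2.5,0,0,0,0],[0.47,-0.7,-2.5,0,0,0,0],[0.47,-0.7,-2.5,0,0,0,0],[0.47,2.5,-1.1,0,0,0,0],[0.47,2.5,-1.1,0,0,0,0],[0.47,2.5,-1.1,0,0,0,0],[0.47,2.5,-1.1,0,0,0,0],[0.47,2.5,-1.1,0,0,0,0],[0.47,2.5,-1.5,0,0,0,0],[0.47,2.5,-1.5,0,0,0,0],[0.47,2.5,-1.5,0,0,0,0]]'; python3 -m jog '[[0.47,2.5,-1.5,0,0,0,0],[0.47,2.5,-1.5,0,0,0,0],[0.47,2.5,-1.5,0,0,0,0],[0.47,2.5,-1.5,0,0,0,0],[0.47,2.5,-1.5,0,0,0,0],[0.47,2.5,-1.5,0,0,0,0],[0.47,2.5,-1.5,0,0,0,0],[0.47,0,0,0,0,0,0]]'
python3 - <<'E'
from h import *
t=snap('top','t9.png');snap('side','s9.png')
cv2.imwrite('pics/t9z.png',cv2.resize(t['frame'][190:280,150:280,::-1],None,fx=6,fy=6,interpolation=cv2.INTER_CUBIC))
E
```

```text
time_s: 11.6
ee_pos: [361.2, 362.9, 264.7]
eef_rot: [0.0, 0.741, 0.671, -0.019]
contact_force: [0.5, 0.1, -0.0]
opening: 40.0
time_s: 12.27
ee_pos: [262.2, 556.8, 246.0]
eef_rot: [0.002, 0.739, 0.673, -0.031]
contact_force: [-1.9, -0.2, -1.2]
opening: 40.0
```

View pics/t9z.png

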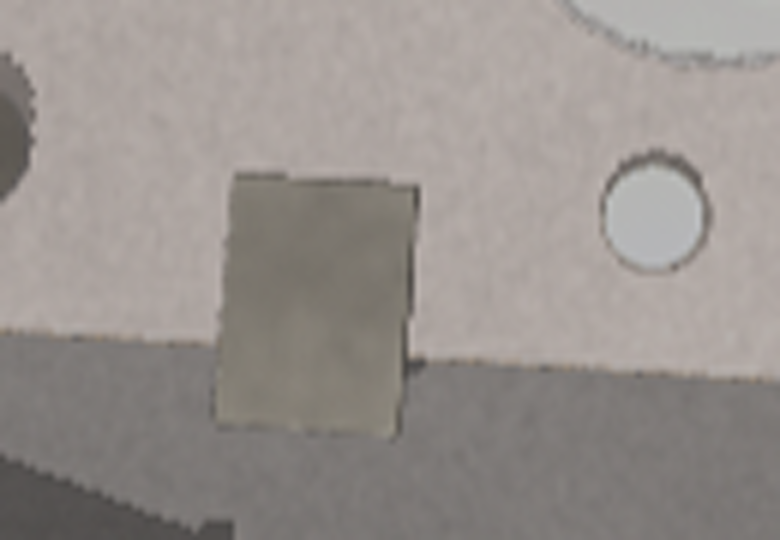

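View pics/s9.png

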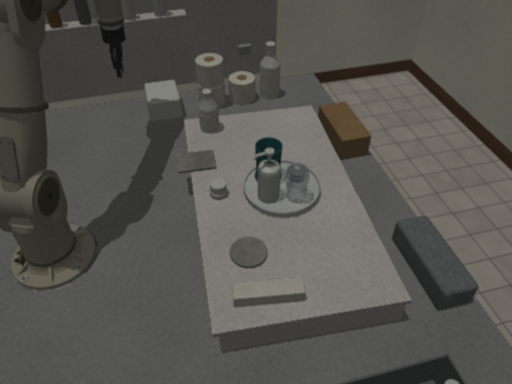

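```bash
python3 - <<'E'
from h import *
np.set_printoptions(precision=3,suppress=True)
c=snap('top')
px=lambda x,y:((x+.5)/6-.5+150,(y+.5)/6-.5+190)
P=np.array([ray(c,px(*q),110)[:2] for q in [(234,174),(416,185),(394,438),(217,427)]])
e=[ray(c,px(*q),100)[:2] for q in [(5,331),(770,379)]]
t=e[1]-e[0];t/=np.linalg.norm(t);n=np.array([t[1],-t[0]]);n*=np.sign(n[0])
L=(P[0]-P[3]+P[1]-P[2])/2
N=np.array([.9974,-.072])
print('depth local',(P-e[0])@n,'mean',((P-e[0])@n).mean()-60,'fit',((P-[436.1,190.3])@N).mean()-60,np.linalg.norm(L))
print('yaw rel',np.arctan2(L[1],L[0])-np.arctan2(n[1],n[0]))
# side check
s=snap('side');print(env.get_obs()['time_s'])
for l in('coaster_center','coaster_front'):
    for k,cc in(('top',c),('side',s)):
        for r in env.pinpoint(k,l)[:1]:
            q=ray(cc,r['at'],105)[:2];print(l,k,r['conf'],q,(q-[436.1,190.3])@N)
E
python3 - <<'E'
import cv2
a=cv2.imread('pics/side0.png');b=cv2.imread('pics/s9.png')
d=cv2.absdiff(a,b).max(2);d[:,:0]=0
m=(d>40).astype('uint8');print([list(map(int,x)) for x in cv2.connectedComponentsWithStats(m)[2] if x[4]>8])
E
```

```text
depth local [ 82.501  82.584 -38.493 -38.598] mean -38.001490989661974 fit -38.298672002008544 121.08875267846784
yaw rel -0.003803643276714619
12.4667
coaster_center top 0.93 [453.329 190.97 ] 17.136066721971275
coaster_front top 0.81 [391.235 191.664] -44.84679440180581
coaster_front side 0.63 [390.886 196.33 ] -45.530462448669425
[[0, 0, 512, 384, 195589], [117, 16, 7, 7, 42], [40, 24, 5, 8, 27], [119, 27, 6, 14, 46], [96, 32, 16, 47, 226], [114, 61, 7, 15, 41], [43, 103, 5, 8, 16], [216, 148, 25, 19, 376], [189, 152, 27, 20, 207]]
```

Geometry puts the overhang at about 38 mm and the networks at about 45 mm. Both are in range, and the coaster is square to 0.004 rad. The side picture compared with the first one shows only the arm and the coaster have changed.

Run:
```python
from h import *
print(env.hand_in())
```

```text
the job is handed in; nothing more can be done
None
```

I slid the rectangular coaster toward the robot with two half-open fingertips on its back face, turning it square on the way. I then backed the hand off, lifted it and moved it away to the left. I handed the job in at about 12.7 s of the 43 s allowed.

- **Overhang:** the coaster's corners in the last top picture put it about 38 mm past the edge. The networks' front point says about 45 mm from both the top and side cameras. The two methods disagree by about 7 mm, but both are within 30–50 mm.
- **Squareness:** the coaster is about 0.004 rad off square to the edge.
- **Flatness and contact:** the coaster looks flat in the pictures. The hand is well clear of everything.
- **Other things on the shelf:** comparing the side picture before and after shows changes only at the arm and the coaster.
- **Unclear reading:** while I lowered the fingers, the arm stalled at about 99 mm with no force showing. I raised it 2 mm and pushed from there.

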